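# Turn the circuit board over in its holder with a fingertip

## Task

The circuit board in the bench holder has its components up; turn it over in the holder so that the solder side faces up and the board lies level, ready for soldering. Do it by gently pushing the board round with a fingertip or the outside of the fingers on its bare margins or its solder side - never pressing on the tall components, and gripping or lifting nothing. The holder must keep its place on the bench, and the things lying around must be left alone.

Things in the scene. Friction and masses are not known exactly. Their poses are not given: they have to be found in the camera images.
- holder: Board holder, loose on rubber feet, 0.9 kg. Origin: middle of its underside, on the bench; y runs from upright to upright, x across. Footprint 130 mm (x) by 206 (y); end knobs reach y = +113 and -119. Rails and beam are at most 22 mm high. Uprights at y = +-90 mm, 34 wide in x, 10 thick, 112 high. The pivot line runs along y at x = 0, 95 mm above the bench.
- board: Green circuit board in the holder's jaws. Origin: its centre, on the pivot line. 100 mm (x) by 124 (y) by 2.4 thick: the free long edges are 50 mm from the pivot. y lies along the pivot, as the holder's y; z points out of the component side (within 0.5 rad of up at the start). The jaws, 36 mm wide in x, 12 thick, hold the middle of the short edges (|y| = 61 to 71 mm).
- pivot (a point): A point on the pivot (same place as the board's origin, fixed to the holder). The board turns about it either way, all the way round, with light even friction (0.05 N m: 1 to 2 N at an edge); no spring, no stops, no click positions: it stays where it is left. Space below is free down to the 22 mm high beam.
- tall_parts: Tall components (capacitors, header, relay, terminals) fixed on the board's component side, turning with it. Origin: middle of the component face, axes as the board's. They fill the strip x = -20 to +20 mm, y = -56 to +55, up to 18 mm above the face. The margins beside it, 30 mm wide along each long edge, are flat, as is the whole solder side. Not to be pressed on.
- reel: Loose solder reel with blue flanges lying flat, 65 mm diameter, 48 mm tall; origin at the centre of its underside. Leave alone.
- flux: Small amber flux bottle with a black cap, 33 mm diameter, 68 mm tall; origin at the centre of its underside. Leave alone.
- tin: Small round metal tin, 42 mm diameter, 22 mm tall; origin at the centre of its underside. Leave alone.
- driver: Screwdriver with a red handle, 170 mm long along its x, 26 mm tall at the handle, lying on the bench; origin under its middle, x towards the blade. Leave alone.
- cutters: Side cutters with blue handles, lying shut on the bench, 128 mm long along x, 45 mm wide, 13 mm tall; origin under their middle. Leave alone.
- spare: Second, small circuit board lying on the bench, 50 by 70 mm, 16 mm tall with its parts; origin at the centre of its underside. Leave alone.
- dish: Shallow grey parts dish, 75 by 55 mm, 16 mm tall; origin at the centre of its underside. Leave alone.

How it is judged (in metres and radians):
At the end, for the whole second after the job is handed in: The board is at rest with its solder side up, level within 0.16 rad (about 9 degrees); the holder stands flat on its feet within 30 mm of where it was, and every thing lying around is within 20 mm of where it was (angle between board's own z axis and vertical above 2.98159 rad and angular speed of board below 0.05 rad/s and distance of holder from where it was at the start of the episode below 0.03 m and angle between holder's own z axis and vertical below 0.03 rad and distance of each of reel, flux, tin, driver, cutters, spare, dish from where it was at the start of the episode below 0.02 m); the robot touches nothing.
It fails at once if the fingers press on the tall components (over 2 N) (contact force between the fingers and tall_parts above 2 N).
It fails at once if the board or its holder is pushed hard or pinched (over 25 N) (contact force between the fingers and holder above 25 N).
It fails at once if the holder is lifted (over 10 mm) or tipped (over 0.12 rad) (height (world z) of holder above 0.01 m or angle between holder's own z axis and vertical above 0.12 rad).
It fails at once if the holder is shoved or carried over 30 mm (distance of holder from where it was at the start of the episode above 0.03 m).
It fails at once if a thing lying around is disturbed (moved over 20 mm or tipped) (distance of any of reel, flux, tin, driver, cutters, spare, dish from where it was at the start of the episode above 0.02 m or angle between any of reel, flux, tin, driver, cutters, spare, dish's own z axis and vertical above 0.3 rad).
It also fails if it takes over 38 s, if anything falls off the work surface, if the arm or the gripper's body presses on something with over 40 N, if the wrist force passes 120 N, or if a joint passes its speed limit or range.

## Robot

A 7-joint arm with a two-finger parallel gripper is mounted at the origin on the work surface. World frame = base frame: x ahead of the robot, y to its left, z up, the work surface at z = 0. Lengths are in mm, angles in degrees, forces in N, time in s.
With the tool pointing down it reaches from about 425 to 800 mm from the base axis. Payload 8.3 kg.
Tool frame: the origin (TCP) lies at the very end of the fingers, on their centre line; the grasp point (between the pads) lies robot.grasp_offset behind it (robot.grasp_offset is the distance from the TCP to the grasp point, in mm); z points along the fingers, y is the line along which they close (so a half turn about z gives the same grasp; the last joint's range is limited). The gripper opens to 85 mm and grips with 20 to 120 N. Pads are 22 mm wide; open, the fingers measure 114 mm over their backs; the gripper's body (76 mm by 85 mm) begins 54 mm behind the grasp point. The pads swing forward as they close: fully open they stand 13 mm farther back than shut.
Start: joints at [-76.885, 21.967, 0.94, 78.501, -0.361, 79.538, -2.664], TCP at [179.746, 598.577, 231.279] pointing down, gripper open.
Joint ranges: [-169.22, 169.22], [-14.56, 117.87], [-87.37, 89.26], [10.42, 133.3], [-82.24, 262.24], [0.94, 117.77], [-172.7, 172.7]. Speed limits (degrees/s): [136.94, 136.94, 172.46, 172.46, 180, 180, 180].

## Interface

Orientations are given as a 3x3 rotation matrix whose columns are the frame's x, y, z axes.
In Python, from bench import robot gives the robot as it stands. Calls block until the motion is done:
- robot.move_pose(position, orientation): joint-space move of the TCP to a pose.
- robot.move_straight(position, rotation=None, vel=150, until_force=None): straight line of the TCP; rotation=None keeps the orientation; vel is the mean speed in mm/s. With until_force (N) it stops when the force on the tool has changed by that much, and returns True; else False.
- robot.set_joints(angles): joint-space move.
- robot.grip(opening, grip_force=None): finger opening in mm; grip_force is the grip in N (None keeps the last); returns when the fingers have stopped.
- robot.hold(seconds).
- robot.inverse_kinematics(position, orientation): joint angles nearest the present ones, or None.
- robot.state(): the state.
- robot.read_camera(name): name is "scene" or "top"; returns the picture (420x560x3 uint8, red, green, blue); there is no depth.
- robot.camera_info(name): a dict with "fovy" (degrees; the focal length in pixels is half the picture's height over the tangent of half this angle, whatever the lens; pixels are square), "cx", "cy" (the principal point, pixels), "k1" (the pictures are not rectified: a ray, as slopes to the right and down, at radius r is drawn at 1 + k1 r^2 times it, then the intrinsics apply), "origin" and "orientation" of the camera in the world. Camera axes: x right, y up, looking along -z (the intrinsics and any distortion apply to the point x, -y, -z); pixel columns grow to the right and rows downward; lengths in mm; the calibration is good to about 2 mm. A picture is of the moment at which its call begins. camera_info takes no time and is no camera call.
A pose or a line that the arm cannot do raises robot.MotionError and nothing moves.
- robot.sign_off(): hands the job in; it is judged then, once.
The state is a dict: "time_s": time; "joint_pos": joint angles; "joint_velocities": joint speeds; "joint_efforts": joint torques, N m; "tcp_pos": TCP position; "orientation": TCP orientation; "force": force on the tool from outside, world axes, zero at the start; "moment": the same for the moment, N m; "width": finger opening in mm; "grip_force": force on a finger pad.
Only numpy, scipy, OpenCV 4.12 (cv2) and the standard library are available. Lean on these libraries where they do the work, as an engineer would, in place of code of your own. Each camera call takes 0.05 s, during which the arm holds its last target. There are 200 camera calls.

## Working session

There is one attempt and no reset: what is moved stays moved. The work goes in short steps, each a Python script; the robot and the scene stay as the last script left them, time stands still between calls to the robot, and variables do not carry over. Pictures are saved under pics/ and viewed, at most 10 in all, crops included, and the job is handed in when it is done.

```bash
ls; mkdir -p pics
python3 - <<'E'
from bench import robot
import cv2
for n in("scene","top"):
    cv2.imwrite(f"pics/{n}0.png",robot.read_camera(n)[:,:,::-1]); print(robot.camera_info(n))
s=robot.state();print(s["time_s"],s["orientation"],robot.grasp_offset)
E
```

```text
pics
{'fovy': 57.449558294917054, 'cx': 281.1391888576305, 'cy': 209.24717562626486, 'k1': -0.015551368392332282, 'origin': array([1108.40474542,  -22.65511835,  644.04277916]), 'orientation': array([[ 0.08904064, -0.70981026,  0.69874255],
       [ 0.995835  ,  0.04963211, -0.07648082],
       [ 0.01960681,  0.70264219,  0.71127317]])}
{'fovy': 57.764627960388125, 'cx': 276.51191401439667, 'cy': 204.70817721282884, 'k1': 0.032230253770910475, 'origin': array([525.81040819,  34.32193587, 921.85641868]), 'orientation': array([[ 1.39496715e-03,  9.99699472e-01, -2.44748817e-02],
       [-9.99998911e-01,  1.40631880e-03,  4.46601998e-04],
       [ 4.80887268e-04,  2.44742321e-02,  9.99700345e-01]])}
0.1 [[-9.57738083e-01  2.87641353e-01 -4.64956695e-04]
 [ 2.87641726e-01  9.57736584e-01 -1.69500550e-03]
 [-4.22476381e-05 -1.75711226e-03 -9.99998455e-01]] 18.700000000000003
```

View pics/scene0.png

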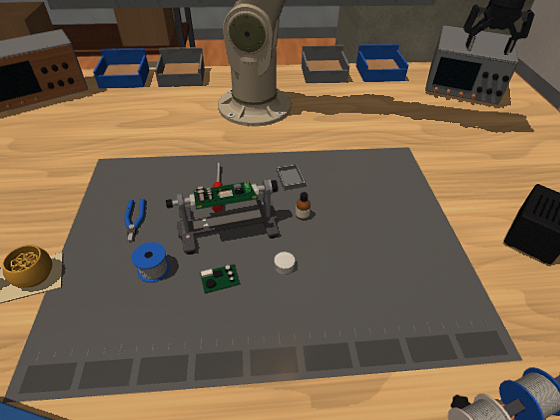

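View pics/top0.png

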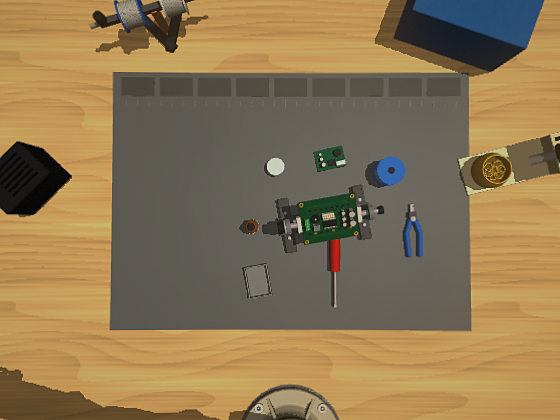

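The top view shows the holder centred near (323,219), pivot tilted slightly. The reel (389,170), spare (330,158), tin (275,167), flux (250,227), driver (335,270), dish (257,280) and cutters (413,233) lie around it. I'll enlarge both views.

Run:
```python
import cv2
a=cv2.imread("pics/top0.png")[165:275,250:400];cv2.imwrite("pics/topc.png",cv2.resize(a,None,fx=5,fy=5,interpolation=cv2.INTER_CUBIC))
a=cv2.imread("pics/scene0.png")[155:265,155:305];cv2.imwrite("pics/scenec.png",cv2.resize(a,None,fx=5,fy=5,interpolation=cv2.INTER_CUBIC))
```

```text
(no output)
```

View pics/topc.png

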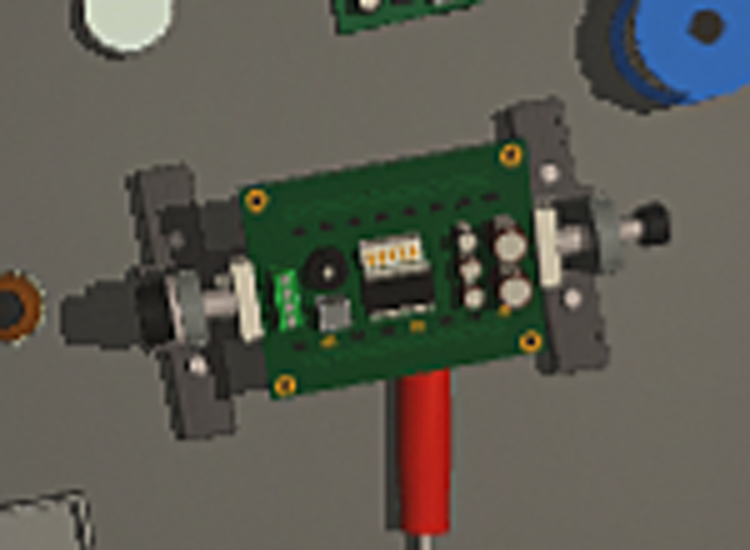

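View pics/scenec.png

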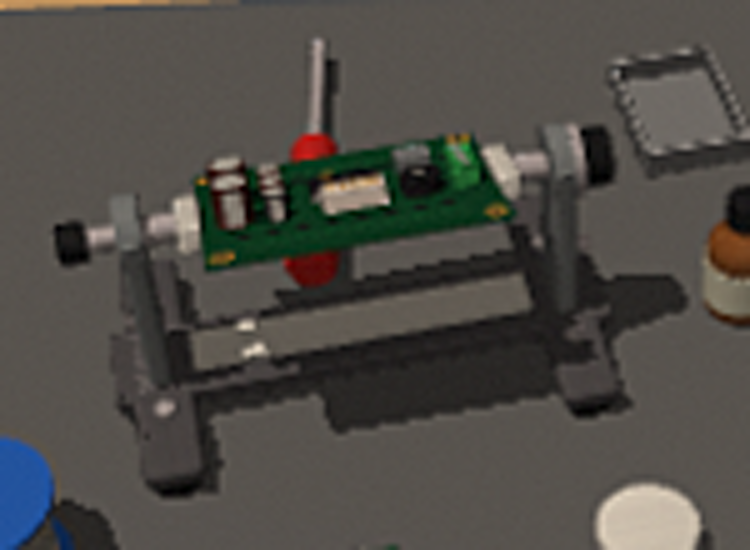

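The crops show these board corners. In topc.png they are (240,187), (524,140), (545,353) and (271,398). In scenec.png they are (513,215), (206,270), (197,180) and (475,135). I'll fit position, yaw and tilt from both views.

```bash
cat > h.py <<'E'
import numpy as np
from bench import robot
from scipy.optimize import least_squares
from scipy.spatial.transform import Rotation as R
def project(n,P):
    c=robot.camera_info(n); q=(np.atleast_2d(P)-c["origin"])@c["orientation"]
    u=np.c_[q[:,0],-q[:,1]]/-q[:,2:]; u=u*(1+c["k1"]*(u**2).sum(1,keepdims=True))
    return u*210/np.tan(np.radians(c["fovy"]/2))+[c["cx"],c["cy"]]
# corners order: (+x,+y),(+x,-y),(-x,-y),(-x,+y); h=offset of the seen face
C=np.array([[50,62,0],[50,-62,0],[-50,-62,0],[-50,62,0.]])
def pts(p,h=1.2): # x,y,yaw,roll(+: +x edge down)
    return (C+[0,0,h])@R.from_euler("ZY",[p[2],p[3]]).as_matrix().T+[p[0],p[1],95]
def fit(obs,x0,h=1.2):
    f=lambda p:np.concatenate([(project(n,pts(p,h))-o).ravel() for n,o in obs.items()])
    r=least_squares(f,x0); return r.x,r.fun
E
python3 - <<'E'
from h import *
T=np.array([[240,187],[524,140],[545,353],[271,398]])/5+[250,165]-.4
S=np.array([[513,215],[206,270],[197,180],[475,135]])/5+[155,155]-.4
for o in({"top":T,"scene":S},{"top":T},{"scene":S}):
    x,f=fit(o,[540,-30,.16,0]);print(x,np.degrees(x[2:]),np.round(f,1))
E
```

```text
[ 5.16473150e+02 -7.83076828e+01  1.67714809e-01 -3.69178742e-01] [  9.60935073 -21.15238381] [-0.6 -0.1  0.2 -0.4 -0.1 -0.5 -0.7 -0.2  0.5 -0.1 -0.6 -0.8 -0.8 -0.6
 -0.4 -0.4]
[ 5.15810950e+02 -7.89203927e+01  1.67022366e-01 -3.57953872e-01] [  9.56967667 -20.50924614] [-0.4  0.1  0.5 -0.2  0.2 -0.1 -0.4  0.2]
[ 5.17899067e+02 -7.76784749e+01  1.67690274e-01 -3.74196289e-01] [  9.60794495 -21.43986805] [ 0.9  0.3 -0.3 -0.4 -0.6 -0.1 -0.   0.1]
```

The fit is consistent to under 1 px: pivot at (516.5, -78.3), yaw 9.6°, with the near edge already 21° down. So I'll press the near margin further down, then sweep the raised far edge over from its solder side, and last press it level.

```bash
cat >> h.py <<'E'
P0=np.array([516.5,-78.3,95]); H=R.from_euler("z",.1677).as_matrix(); hx,hy=H[:,0],H[:,1]
def W(x,z): return P0+x*hx+[0,0,z]          # holder-plane point to world
def O(tau):                                   # tool down, tilted: tip ahead (+x) by tau deg
    t=np.radians(tau); z=np.sin(t)*hx-np.cos(t)*np.array([0,0,1]); return np.c_[np.cross(hy,z),hy,z]
def stage1(deg,s=44,tau=20):                  # x,z of TCP pressing near margin
    a,t=np.radians(deg),np.radians(tau)
    c=s*np.array([np.cos(a),-np.sin(a)])+1.2*np.array([np.sin(a),np.cos(a)])+11*np.array([np.cos(t),-np.sin(t)])
    return -c[0],c[1]
def stage2(deg):
    a=np.radians(deg); m=1.2*np.array([np.sin(a),-np.cos(a)])
    if deg<90: return 50*np.cos(a)+m[0]+11, 50*np.sin(a)-12
    return 40*np.cos(a)+m[0]+11, 40*np.sin(a)+m[1]
def rep(k=""):
    s=robot.state(); print(k,round(s["time_s"],2),np.round(s["tcp_pos"],1),np.round(s["force"],1))
E
python3 - <<'E'
from h import *
for tau in(0,10,20):
    print(tau,[robot.inverse_kinematics(W(*stage1(d,tau=tau)),O(tau)) is not None for d in(5,25,40,57)])
print([robot.inverse_kinematics(W(*stage2(d)),O(0)) is not None for d in(50,90,135,180)])
E
```

```text
0 [True, True, True, True]
10 [True, True, True, True]
20 [True, True, True, True]
[True, True, True, True]
```

Run:
```python
from h import *
import cv2
robot.grip(0); rep("grip")
x,z=stage1(15)
robot.move_pose(W(x-5,130),O(20)); rep("above")
robot.move_straight(W(x,z+12)); rep("near")
for d in(21,27,33,39,45,51,56):
    robot.move_straight(W(*stage1(d)),vel=50); rep(d)
robot.move_straight(W(x-25,10)); robot.move_straight(W(x-25,110),O(0)); rep("up")
i=robot.read_camera("scene")[:,:,::-1][130:280,130:330]
cv2.imwrite("pics/s1.png",cv2.resize(i,None,fx=4,fy=4,interpolation=cv2.INTER_CUBIC))
```

```text
grip 0.87 [179.7 598.6 231.3] [ 0.1 -0.1  0.3]
above 3.48 [459.5 -87.4 225.1] [-0.1 -0.  -0.3]
near 4.52 [464.7 -87.3  93.7] [-0.8  1.3  0.6]
21 5.0 [465.1 -87.   76.3] [-0.3  0.7  0.4]
27 5.25 [467.1 -86.7  72.2] [0.1 0.2 0.1]
33 5.5 [469.2 -86.3  68.2] [-0.  -0.8 -0.7]
39 5.75 [471.8 -85.9  64.4] [0.4 0.4 0.4]
45 6.0 [474.7 -85.4  60.9] [ 0.1 -0.1 -0.4]
51 6.25 [478.  -84.8  57.7] [-0.4 -0.3  0.7]
56 6.5 [481.1 -84.3  55.3] [ 0.5 -0.   0.1]
up 7.9 [439.  -91.2 203.5] [-1.3 -0.4 -0.3]
```

View pics/s1.png

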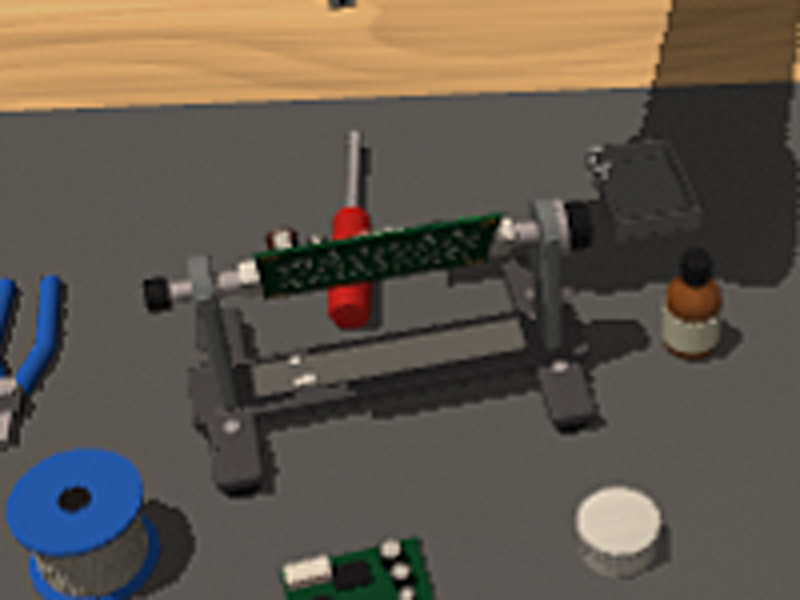

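The near margin went down as planned. The solder side now faces the scene camera as a band about 11 px high (crop corners (258,255)–(500,262)), which fits a tilt of about 56°. The holder hasn't moved. Next is the sweep from the far side.

Run:
```python
from h import *
import cv2
x,z=stage2(50)
robot.move_straight(W(x+30,110),vel=250); robot.move_straight(W(x+25,z)); rep("far")
for d in list(range(52,90,6))+list(range(92,180,8))+[180]:
    robot.move_straight(W(*stage2(d)),vel=60); rep(d)
x,z=stage2(180)
robot.move_straight(W(x,110)); robot.move_straight(W(-60,160)+[0,220,0],vel=250); rep("up")
for n,(a,b) in {"scene":(130,130),"top":(140,230)}.items():
    i=robot.read_camera(n)[:,:,::-1][a:a+150,b:b+200]
    cv2.imwrite(f"pics/{n}2.png",cv2.resize(i,None,fx=4,fy=4,interpolation=cv2.INTER_CUBIC))
```

```text
far 9.42 [584.9 -67.  122.5] [ 0.  -0.6  1. ]
52 10.01 [558.7 -71.1 122.7] [ 0.3 -0.9  0.1]
58 10.26 [554.6 -71.9 125.7] [ 0.8  0.6 -0.4]
64 10.51 [549.9 -72.7 128.2] [-0.3  0.2 -0.4]
70 10.76 [545.  -73.5 130.1] [0.2 0.2 0.4]
76 11.01 [540.1 -74.4 131.6] [0.6 0.7 0.1]
82 11.26 [535.  -75.2 132.6] [-0.9  0.8  0.6]
88 11.51 [529.9 -76.1 133. ] [0.3 0.8 0.2]
92 11.76 [527.  -76.6 135.2] [-0.5  0.5  0.2]
100 12.01 [521.3 -77.5 134.6] [ 0.   0.  -0.1]
108 12.26 [515.8 -78.4 133.3] [-0.2 -0.1  0.8]
116 12.51 [510.6 -79.3 131.3] [ 0.7 -0.6  0. ]
124 12.76 [505.8 -80.1 128.6] [ 0.2 -0.4  0.5]
132 13.01 [501.3 -80.8 125.2] [-0.3 -0.6 -0.4]
140 13.26 [497.4 -81.5 121.3] [-0.2 -0.5  0. ]
148 13.51 [494.  -82.1 116.8] [-0.  -0.   0.2]
156 13.76 [491.3 -82.5 112. ] [-0.1  0.1 -0.6]
164 14.01 [489.4 -82.8 106.8] [-0.1 -0.1 -0.1]
172 14.26 [488.1 -83.  101.3] [-0.5  0.1 -0.2]
180 14.51 [487.6 -83.1  95.8] [ 0.  -0.6 -0.5]
up 16.43 [457.4 130.1 254.4] [-0.4 -0.1 -0.3]
```

View pics/scene2.png

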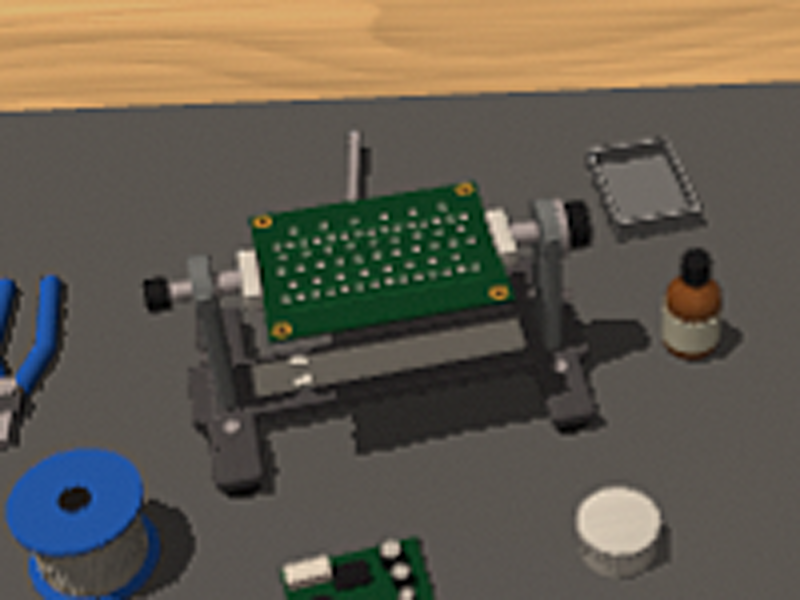

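View pics/top2.png

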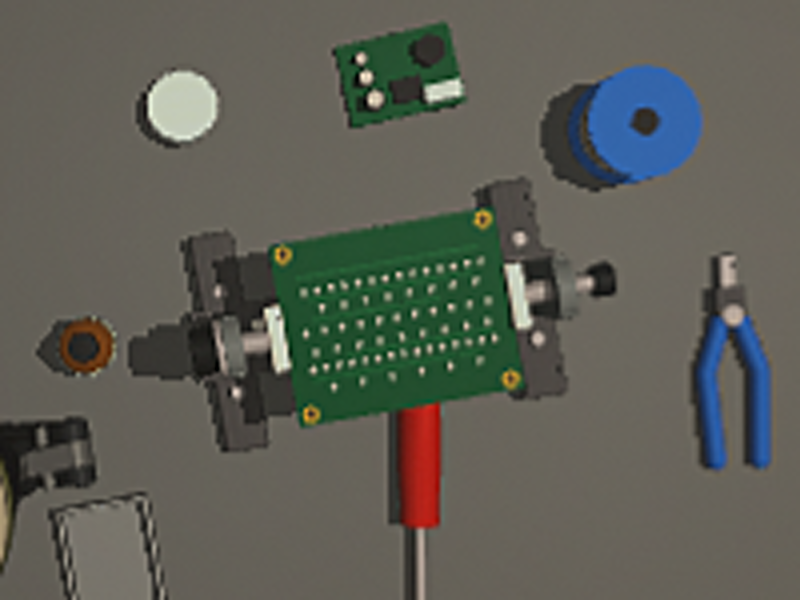

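The solder side is up and nothing else has moved. Board corners in the scene crop are (511,298), (271,340), (250,218) and (477,183). In the top crop they are (270,247), (493,207), (525,387) and (302,427). I'll fit the tilt.

Run:
```python
from h import *
S=np.array([[513,298],[271,340],[250,217],[477,183]])/4+[130,130]-.4
T=np.array([[270,247],[493,207],[525,387],[302,427]])/4+[230,140]-.4
for o in({"top":T,"scene":S},{"scene":S}):
    x,f=fit(o,[516,-78,.16,0]);print(x,np.degrees(x[3]),np.round(f,1))
```

```text
[ 5.15857959e+02 -7.88155209e+01  1.75963517e-01 -5.57401544e-02] -3.1936755941274413 [-0.7 -0.4  0.1 -0.3 -0.2  0.1 -0.8  0.   0.3 -0.4 -0.9 -0.1 -0.5 -0.
 -0.6 -0.5]
[ 5.16612412e+02 -7.79754872e+01  1.70181579e-01 -5.82320818e-02] -3.3364525203335162 [ 0.7 -0.  -0.6  0.   0.   0.1 -0.  -0.2]
```

```bash
python3 -c "
from bench import robot
robot.hold(0.3);print(robot.sign_off())"
```

```text
the job is handed in; nothing more can be done
None
```

The board is turned over with its solder side up and measures about 3° off level (limit about 9°); the holder and the things around it show no visible movement, and the job is handed in, though the hand-in call returned no verdict.

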